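# Find the hidden catch of the tea tray and open its drawer

### The arm

A 6-joint arm with a two-finger parallel gripper is mounted at the origin on the work surface. World frame = base frame: x ahead of the robot, y to its left, z up, the work surface at z = 0. Lengths are in m, angles in rad, forces in N, time in s.
With the tool pointing down it reaches from about 0.3 to 0.775 m from the base axis. Payload 14.6 kg.
Tool frame: the origin (TCP) lies at the very end of the fingers, on their centre line; the grasp point (between the pads) lies 19 mm behind it; x points along the fingers, y is the direction in which the jaws open and shut, and the axes are right-handed (so a half turn about x gives the same grasp; the last joint's range is limited). The gripper opens to 94 mm and grips with 3 to 60 N. Pads are 16 mm wide; open, the fingers measure 119 mm over their backs; the gripper's body (75 mm by 177 mm) begins 78 mm behind the grasp point.
Start: joints at [1.065, 0.3, 1.521, -0, 1.321, -0.067], TCP at [0.234, 0.498, 0.205] pointing down, gripper open.
Joint ranges: [-3.03, 3.03], [-0.79, 2.21], [0.23, 2.52], [-1.04, 4.18], [0, 3.07], [-2.55, 2.55]. Speed limits (rad/s): [2.22, 2.22, 2.57, 3.14, 3.14, 3.14].

### API

Orientations are given as [roll, pitch, yaw] about the fixed x, y, z axes, in that order (R = Rz(yaw) Ry(pitch) Rx(roll)).
In Python, from station import read_state, read_camera, finish_job gives the robot as it stands.
- The arm moves only by the tool step_arm, never from a script. Its argument "rows" is a list of rows, each a list of 3 entries, a list of its own where there are three numbers: the shift along the tool's x, y, z in mm, then the turn, a rotation vector about the tool's x, y, z in rad, then the closure, from 0 (fully open) to 1 (shut). In form: [[[tx, ty, tz], [ax, ay, az], fingers], ...]. A call has 1 to 8 rows; each row is the pose to reach, as a shift and turn from the pose commanded when the call began, along the tool's axes at that moment; what a row does not reach only later rows make up. A row lasts 1/10 s, in which the tool goes at most 50 mm and 8.59 degrees, less where a joint would pass 70% of its speed; a pose out of reach is approached as far as the arm can. A call with a gripper value outside its range is refused whole. The fingers move at their own pace and stop on an object; "squeeze" is the grip in N (left out, the last holds). Time passes only in rows, so rows that repeat a pose let the fingers close. It gives the time, the measured TCP pose, the force and the opening at its end, in the units of the state.
- read_state(): the state, without advancing time (a new reading comes with each control period).
- read_camera(name): name is "scene" or "top" or "wrist"; returns a dict with "img" (400x640x3 uint8, red, green, blue), "fx", "fy", "cx", "cy" (pixels), "k1" (the pictures are not rectified: a ray, as slopes to the right and down, at radius r is drawn at 1 + k1 r^2 times it, then the intrinsics apply), "view" (4x4, takes a point from world to camera coordinates); the wrist camera has in their place "T_tool_cam" (4x4, takes a point from camera to tool coordinates, whose origin is the TCP and whose axes are the tool frame's). Camera axes: x right, y down, z forward; pixel columns grow to the right and rows downward; lengths in m; the calibration is good to about 2 mm. A picture is of the moment at which its call begins: read the wrist's pose just before it. There is no depth.
- finish_job(): hands the job in, once; it reports no verdict.
The state is a dict: "time_s": time; "qpos": joint angles; "dq": joint speeds; "effort": joint torques, N m; "tcp_pos": TCP position; "ee_rot": TCP orientation; "wrist_force": force on the tool from outside, world axes, zero at the start; "moment": the same for the moment, N m; "grip_width": opening from 0.0 (shut) to 1.0 (fully open).
Only numpy, scipy, OpenCV 4.12 (cv2) and the standard library are available. Lean on these libraries where they do the work, as an engineer would, in place of code of your own. Each camera call takes 0.05 s, during which the arm holds its last target.

### The job

The drawer under the bamboo tea tray is held shut by a concealed catch: one of the four square inlays in the flat panel along the tray's front is really a sunken push button. Feel across the inlays with a fingertip for the one that gives and press it fully in so that the drawer springs ajar, then put a fingertip behind the drawer's front board, draw the drawer out to its stop and take the hand away. Do not grip the front board between the fingers, and leave the teapot, cups, caddy and candy box standing where they are.

Things in the scene. Friction and masses are not known exactly. Their poses are not given: they have to be found in the camera images.
- tray: Bamboo tea tray, fixed to the table: 240 mm deep (its x) by 300 mm wide (its y) by 70 mm high. Origin: centre of its underside; its z is up, its drawer front faces its -x (towards the robot, turned up to about 17 degrees either way). The front 100 mm of its top (tray x -120 to -20 mm) is a flat panel at z = 70 mm with a row of four square wells; behind that the top is slatted.
- inlay0 (a point): Centre of the upper face of inlay 0 of four, in tray coordinates (-70, -96, 68) mm. The inlays are alike: 44 mm square bamboo tiles, each in a 48 mm well, the top 2 mm below the panel. One of the four, a different one each time and not to be told by eye, is the catch; the other three are solid and do not give.
- inlay1 (a point): Centre of the upper face of inlay 1 of four, in tray coordinates (-70, -32, 68) mm. The inlays are alike: 44 mm square bamboo tiles, each in a 48 mm well, the top 2 mm below the panel. One of the four, a different one each time and not to be told by eye, is the catch; the other three are solid and do not give.
- inlay2 (a point): Centre of the upper face of inlay 2 of four, in tray coordinates (-70, 32, 68) mm. The inlays are alike: 44 mm square bamboo tiles, each in a 48 mm well, the top 2 mm below the panel. One of the four, a different one each time and not to be told by eye, is the catch; the other three are solid and do not give.
- inlay3 (a point): Centre of the upper face of inlay 3 of four, in tray coordinates (-70, 96, 68) mm. The inlays are alike: 44 mm square bamboo tiles, each in a 48 mm well, the top 2 mm below the panel. One of the four, a different one each time and not to be told by eye, is the catch; the other three are solid and do not give.
- catch (a joint): How far the one live inlay is pressed in (m): 0 at rest, 0.008 against its stop. Sprung: about 2 N starts it, about 5.5 N holds it fully down; it frees the drawer when about 6 mm in and rises again when let go. It does not say which inlay it is.
- tray_drawer (a joint): How far the drawer has come out (m) along the tray's -x: 0 shut (front flush with the tray, nothing to take hold of), 0.110 at its stop. Locked until the catch is pressed; a hidden spring then throws it out to about 0.055 within half a second, and from there it slides with about 1.2 N of friction and some damping, and stays where it is left.
- drawer_front (a point): Centre of the drawer's front board; moves with the drawer. The board is 10 mm thick (5 mm to either side of this point along the tray's x), 278 mm wide and stands from 8 to 58 mm above the table, 34 mm at this point. Its outer face looks to the tray's -x, its inner face to +x.
- front_rim (a point): Middle of the inner upper edge of the drawer's front board, 58 mm above the table; moves with the drawer. When the drawer is ajar the open gap between the inner face and the tray's front edge is the drawer's travel less 10 mm (about 45 mm when it has sprung out) and about 258 mm wide; the drawer is empty behind it, its floor is 12 mm above the table.
- teapot: Celadon ceramic teapot, 92 mm wide body, 77 mm high, spout and handle; stands on the slats of the tray. Origin: centre of its underside.
- cup_on_tray: Small celadon cup, 62 mm across, 42 mm high, on the slats of the tray. Origin: centre of its underside.
- cup_left: Same cup, on the table beside the tray's left side (+y). Origin: centre of its underside.
- cup_right: Same cup, on the table beside the tray's right side (-y). Origin: centre of its underside.
- cup_front: Same cup, on the table to the right, nearer the robot. Origin: centre of its underside.
- caddy: Round steel tea caddy, 76 mm across, 110 mm high, on the right of the table. Origin: centre of its underside.
- candy_box: Hexagonal wooden candy box with six lidded cells, 240 mm across corners, 65 mm high, on the left. Origin: centre of its underside.

How it is judged:
By the outcome, as a careful person would: the job done as asked, in the order asked, and still so for the second after the job is handed in, with the robot touching nothing.
It also fails if it takes over 51 s, if anything falls off the work surface, if the arm or the gripper's body presses on something with over 40 N, if the wrist force passes 120 N, or if a joint passes its speed limit or range.

## Working session

There is one attempt and no reset: what is moved stays moved. The work goes in short steps, Python scripts to look and compute and a tool call to move; the robot and the scene stay as the last step left them, time stands still between calls to the robot, and variables do not carry over. Pictures are saved under pics/ and viewed, and the job is handed in when it is done.

Besides the shell and the picture viewer there is one more tool, called in YAML: its name, and indented under it one key for each argument. step_arm: Moves the arm, as the interface text tells. Its arguments: {"type":"object","properties":{"rows":{"type":"array","items":{"type":"array"}},"squeeze":{"type":"number"}},"required":["rows"]}

```bash
mkdir -p pics; ls; python3 - <<'E'
from station import *
import cv2,numpy as np
s=read_state(); print(s)
for n in ["scene","top"]:
    c=read_camera(n); cv2.imwrite(f"pics/{n}0.png",c["img"][:,:,::-1])
    print(n,{k:(v.tolist() if hasattr(v,'tolist') else v) for k,v in c.items() if k!="img"})
E
```

```text
pics
{'time_s': 0.0, 'qpos': array([ 1.06538159e+00,  3.00474656e-01,  1.52160844e+00, -2.17170274e-05,
        1.32075858e+00, -6.65861449e-02]), 'dq': array([ 1.64475195e-03, -1.42912048e-03,  7.92153992e-04, -7.90053472e-05,
       -1.29837116e-03, -3.51151963e-04]), 'effort': array([-1.67504575e-03, -5.31813347e+01, -3.52729475e+01,  7.07414676e-02,
        2.44690699e-02, -7.86356213e-05]), 'tcp_pos': array([0.23354338, 0.49763194, 0.20487283]), 'ee_rot': array([-1.62054289,  1.56954713, -2.05936609]), 'wrist_force': array([ 0.59353312,  0.22803583, -0.61320267]), 'moment': array([ 0.02064105, -0.00815882, -0.0342468 ]), 'grip_width': 0.9974841730439846}
scene {'fx': 430.278228849013, 'fy': 430.278228849013, 'cx': 316.83449466238176, 'cy': 193.5476399304881, 'k1': -0.10367792715332481, 'view': [[0.7465245382895088, 0.6652872067313693, 0.00969774670774513, -0.46736183511522994], [0.4446677957317307, -0.48801736857999395, -0.7510722997177718, -0.19383583352399694], [-0.49494612350307315, 0.5650061774209466, -0.6601487365021993, 1.8895655608285558], [0.0, 0.0, 0.0, 1.0]]}
top {'fx': 436.2770526395722, 'fy': 436.2770526395722, 'cx': 317.88773232434994, 'cy': 203.68556414822638, 'k1': 0.02123915007077882, 'view': [[-0.017170693485844362, -0.9995978461435544, -0.0225679700102167, 0.046248255438523], [-0.985914954563785, 0.02068262364690438, -0.16596364495446012, 0.6010296504359594], [0.16636366686480783, 0.019400388249913112, -0.985873600053804, 1.1879050498478794], [0.0, 0.0, 0.0, 1.0]]}
```

View pics/scene0.png

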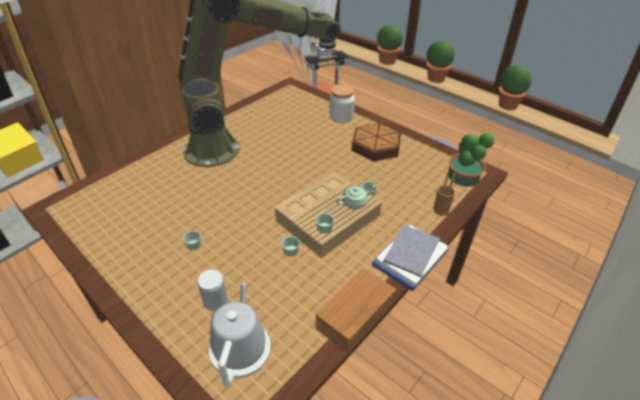

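View pics/top0.png

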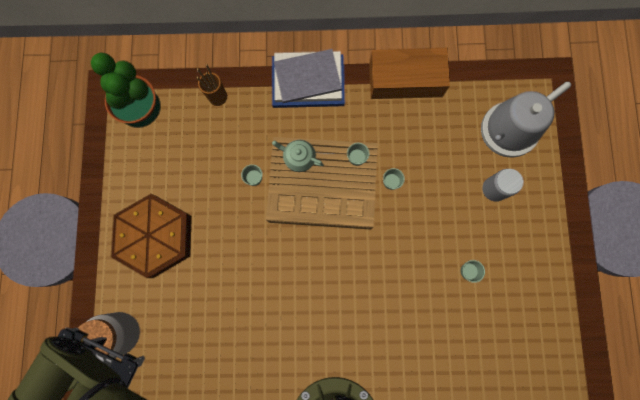

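The top view shows the tray near (320,185), front towards the bottom. The four inlays lie at about (286,204), (309,205), (332,206) and (354,208), left to right inlay 3 to 0. I'll zoom in on them and measure.

```bash
cat > h.py <<'E'
import numpy as np,cv2
from scipy.spatial.transform import Rotation as R
from station import *
def K(c): return np.array([[c["fx"],0,c["cx"]],[0,c["fy"],c["cy"]],[0,0,1.]])
def D(c): return np.array([c["k1"],0,0,0,0.])
def w2c(c,s=None):
    if "view" in c: return np.array(c["view"])
    T=np.eye(4);T[:3,:3]=R.from_euler('xyz',s["ee_rot"]).as_matrix();T[:3,3]=s["tcp_pos"]
    return np.linalg.inv(T@np.array(c["T_tool_cam"]))
def cast(c,V,px,z):
    p=cv2.undistortPoints(np.array(px,float).reshape(-1,1,2),K(c),D(c)).reshape(-1,2)
    d=np.c_[p,np.ones(len(p))]@V[:3,:3]; o=-V[:3,:3].T@V[:3,3]
    z=np.broadcast_to(z,len(p)); return o+d*((z-o[2])/d[:,2])[:,None]
def proj(c,V,P):
    P=np.atleast_2d(P).astype(float)
    r,_=cv2.Rodrigues(V[:3,:3]); return cv2.projectPoints(P,r,V[:3,3],K(c),D(c))[0].reshape(-1,2)
def fit(Pt,Pw): # 2D rigid tray->world
    a=Pt-Pt.mean(0);b=Pw-Pw.mean(0)
    th=np.arctan2((a[:,0]*b[:,1]-a[:,1]*b[:,0]).sum(),(a*b).sum())
    M=np.array([[np.cos(th),-np.sin(th)],[np.sin(th),np.cos(th)]])
    t=Pw.mean(0)-M@Pt.mean(0); return th,M,t,Pt@M.T+t-Pw
E
python3 - <<'E'
from h import *
c=read_camera("top");V=w2c(c)
px=[(354,208),(332,206),(309,205),(286,204)]
Pw=cast(c,V,px,.068)[:,:2]; Pt=np.array([[-.07,y] for y in(-.096,-.032,.032,.096)])
th,M,t,r=fit(Pt,Pw);print(Pw,np.degrees(th),t,r*1000)
im=c["img"][:,:,::-1]
cv2.imwrite("pics/topz.png",cv2.resize(im[125:240,240:410],None,fx=4.6,fy=4.6,interpolation=cv2.INTER_CUBIC))
E
```

```text
[[ 0.58457993 -0.06605782]
 [ 0.59150704 -0.00488075]
 [ 0.59568359  0.05938531]
 [ 0.59987347  0.12384759]] -4.514522085140496 [0.66269382 0.02256376] [[ 0.77474837 -1.57074964]
 [-1.114808    1.0536155 ]
 [-0.25380821  0.58898882]
 [ 0.59386784 -0.07185468]]
```

View pics/topz.png

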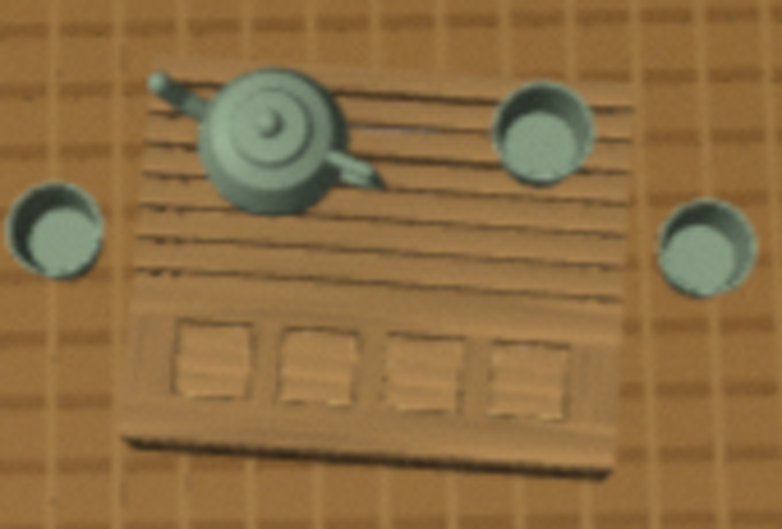

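```bash
cat >> h.py <<'E'
TH=None
def plan(p,R_des=None):
    """shift(mm) in tool axes and rotvec from current pose to TCP world p / rotation"""
    s=read_state();R0=R.from_euler('xyz',s["ee_rot"])
    print("shift mm",np.round(R0.inv().apply(np.array(p)-s["tcp_pos"])*1000,1))
    if R_des is not None: print("rotvec",np.round((R0.inv()*R_des).as_rotvec(),4))
def Rt(th):  # tool down, jaws along tray y: tool x = -z, tool y = -tray y or +
    out=[]
    for sg in(1,-1):
        x=np.array([0,0,-1.]);y=sg*np.array([-np.sin(th),np.cos(th),0]);z=np.cross(x,y)
        out.append(R.from_matrix(np.c_[x,y,z]))
    return out
E
python3 - <<'E'
from h import *
c=read_camera("top");V=w2c(c)
px=np.array([(530,380),(425,373),(318,367),(213,359)])/4.6+[240,125]-0.4
Pw=cast(c,V,px,.068)[:,:2]; Pt=np.array([[-.07,y] for y in(-.096,-.032,.032,.096)])
th,M,t,r=fit(Pt,Pw);print(Pw,np.degrees(th),t,r*1000)
s=read_state();print(R.from_euler('xyz',s["ee_rot"]).as_matrix().round(3))
for Q in Rt(th): plan([*Pw[3],.17],Q)
cc=read_camera("wrist");print(cc["T_tool_cam"])
E
```

```text
[[ 0.58676646 -0.06840211]
 [ 0.59239372 -0.00487645]
 [ 0.59745114  0.06011621]
 [ 0.60373705  0.12409687]] -4.97863869048575 [0.66482299 0.02165873] [[-0.0106627   0.49793539]
 [-0.08372345  0.73081286]
 [ 0.41304665 -0.50331058]
 [-0.3186605  -0.72543768]]
[[-0.     0.425  0.905]
 [-0.001  0.905 -0.425]
 [-1.    -0.001 -0.   ]]
shift mm [  35.2 -181.   493.8]
rotvec [-3.519e-01 -2.000e-04  7.000e-04]
shift mm [  35.2 -181.   493.8]
rotvec [2.7897e+00 9.0000e-04 3.0000e-04]
[[-2.32986399e-04 -2.62132390e-01  9.65031894e-01 -1.78849025e-01]
 [ 9.99999799e-01 -6.29782918e-04  7.03602142e-05 -7.35647431e-04]
 [ 5.89316911e-04  9.65031716e-01  2.62132484e-01 -7.68155146e-02]
 [ 0.00000000e+00  0.00000000e+00  0.00000000e+00  1.00000000e+00]]
```

```bash
python3 - <<'E'
from h import *
plan([.52,.034,.27])
E
```

```text
shift mm [ -64.7 -298.2  456.3]
```

step_arm:
  rows:
    - [[-40,0,0],[0,0,0],1]
    - [[-65,-20,30],[-0.1,0,0],1]
    - [[-65,-45,70],[-0.2,0,0],1]
    - [[-65,-71,109],[-0.3,0,0],1]
    - [[-65,-98,150],[-0.352,0,0],1]
    - [[-65,-125,190],[-0.352,0,0],1]
    - [[-65,-152,232],[-0.352,0,0],1]
    - [[-65,-179,273],[-0.352,0,0],1]

```text
time_s: 1.05
tcp_pos: [0.4054, 0.218, 0.2706]
ee_rot: [0.582, 1.57, 0.496]
wrist_force: [1.1, 0.4, -0.1]
grip_width: 0.353
```

```bash
python3 - <<'E'
from h import *
plan([.52,.034,.27],Rt(np.radians(-5))[0]); print(read_state())
E
```

```text
shift mm [   0.6 -173.4  130.1]
rotvec [ 0.0007  0.0004 -0.0003]
{'time_s': 1.05, 'qpos': array([ 4.13815617e-01,  5.05348213e-02,  1.66175146e+00,  4.02029947e-05,
        1.42882083e+00, -1.07039154e+00]), 'dq': array([-1.06656066,  0.01423007, -0.01362738, -0.00174092, -0.00298059,
       -1.05764953]), 'effort': array([ 8.72774720e+00, -4.16620016e+01, -3.51725936e+01,  9.11885254e-04,
        2.50257002e-01,  2.21339531e+00]), 'tcp_pos': array([0.40537073, 0.21801461, 0.2706265 ]), 'ee_rot': array([0.5821947 , 1.57030916, 0.49559985]), 'wrist_force': array([ 1.06333757,  0.39023953, -0.08739055]), 'moment': array([ 0.02986933, -0.04053715,  0.01228583]), 'grip_width': 0.35310766276772254}
```

step_arm:
  rows:
    - [[0,-36,27],[0,0,0],1]
    - [[0,-72,54],[0,0,0],1]
    - [[0,-108,81],[0,0,0],1]
    - [[0,-144,108],[0,0,0],1]
    - [[0,-174,130],[0,0,0],1]
    - [[0,-174,130],[0,0,0],1]

```text
time_s: 1.65
tcp_pos: [0.5204, 0.032, 0.2697]
ee_rot: [-2.567, 1.57, -2.657]
wrist_force: [-0.5, 0.8, -0.2]
grip_width: 0.004
```

```bash
python3 - <<'E'
from h import *
s=read_state();c=read_camera("wrist");V=w2c(c,s)
print(s["tcp_pos"],s["wrist_force"],abs(s["dq"]).max(),s["grip_width"])
np.savez("w1.npz",V=V,img=c["img"]);
im=c["img"][:,:,::-1].copy(); cv2.imwrite("pics/w1.png",im)
th=np.radians(-4.98);M=np.array([[np.cos(th),-np.sin(th)],[np.sin(th),np.cos(th)]]);t=np.array([.6648,.0217])
P=[[*(M@[-.07,y]+t),.068] for y in(-.096,-.032,.032,.096)];print(proj(c,V,P))
E
```

```text
[0.52041557 0.03200314 0.26974134] [-0.46233122  0.82094518 -0.15037251] 0.07250037873978846 0.004158128203189397
[[252.28281936 229.52810656]
 [295.84405387 229.33620207]
 [339.37860794 229.16778565]
 [382.98239202 229.02251091]]
```

View pics/w1.png

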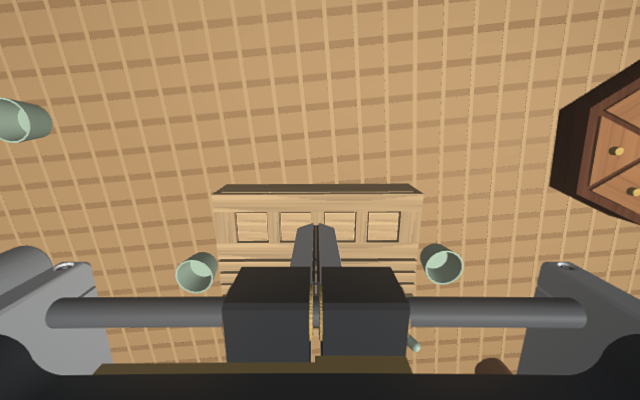

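```bash
python3 - <<'E'
from h import *
im=cv2.imread("pics/w1.png")
cv2.imwrite("pics/w1z.png",cv2.resize(im[175:255,205:430],None,fx=3.5,fy=3.5,interpolation=cv2.INTER_CUBIC))
E
```

```text
(no output)
```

View pics/w1z.png

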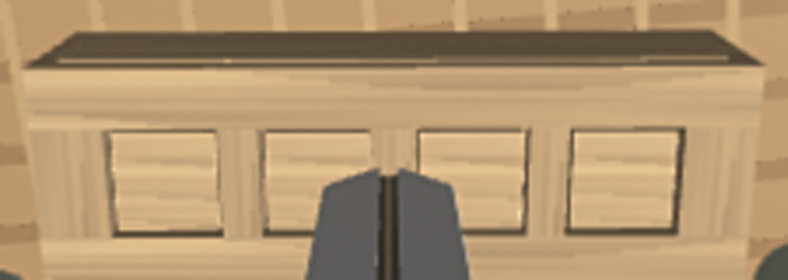

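```bash
python3 - <<'E'
from h import *
V=np.load("w1.npz")["V"];c=read_camera("wrist")
pz=np.array([(24,67),(766,66),(107,129),(261,129),(529,129),(686,128),(112,236),(682,236)],float)
px=pz/3.5+[205,175]-0.36
Pt=np.array([(-120,-150),(-120,150),(-94,-120),(-94,-56),(-94,56),(-94,120),(-46,-120),(-46,120)])/1000.
Pw=cast(c,V,px,.07)[:,:2];th,M,t,r=fit(Pt,Pw)
print(np.degrees(th),t,(r*1000).round(1))
for y in(-.096,-.032,.032,.096): print((M@[-.07,y]+t).round(4))
Q=Rt(th)[0]
plan([*(M@[-.07,.032]+t),.09],Q)
E
```

```text
-5.122053824634532 [0.66043748 0.02207544] [[ 0.2 -0.3]
 [ 0.2  1. ]
 [-0.2 -1.5]
 [-0.3 -0.6]
 [-0.3  1.4]
 [ 0.   1.1]
 [ 0.4 -0.1]
 [-0.1 -1. ]]
[ 0.5821 -0.0673]
[ 0.5879 -0.0035]
[0.5936 0.0602]
[0.5993 0.1239]
shift mm [180.   31.7  72.1]
rotvec [ 0.0012 -0.0008 -0.0001]
```

step_arm:
  rows:
    - [[45,10,20],[0,0,0],1]
    - [[90,20,40],[0,0,0],1]
    - [[135,32,60],[0,0,0],1]
    - [[170,32,73],[0,0,0],1]
    - [[185,32,73],[0,0,0],1]
    - [[190,32,73],[0,0,0],1]
    - [[190,32,73],[0,0,0],1]

```text
time_s: 2.45
tcp_pos: [0.5945, 0.0612, 0.0816]
ee_rot: [0.178, 1.57, 0.091]
wrist_force: [0.2, -0.1, -0.0]
grip_width: 0.007
```

step_arm:
  rows:
    - [[6,0,0],[0,0,0],1]
    - [[10,0,0],[0,0,0],1]
    - [[13,0,0],[0,0,0],1]
    - [[13,0,0],[0,0,0],1]
    - [[13,0,0],[0,0,0],1]

```text
time_s: 2.95
tcp_pos: [0.5948, 0.0608, 0.0677]
ee_rot: [0.141, 1.571, 0.055]
wrist_force: [0.5, 0.2, 0.2]
grip_width: 0.008
```

step_arm:
  rows:
    - [[1,0,0],[0,0,0],1]
    - [[2,0,0],[0,0,0],1]
    - [[2,0,0],[0,0,0],1]
    - [[2,0,0],[0,0,0],1]

```text
time_s: 3.35
tcp_pos: [0.5948, 0.0608, 0.0658]
ee_rot: [-0.04, 1.57, -0.127]
wrist_force: [-1.2, -0.9, 4.8]
grip_width: 0.005
```

step_arm:
  rows:
    - [[1,0,0],[0,0,0],1]
    - [[2,0,0],[0,0,0],1]
    - [[2,0,0],[0,0,0],1]
    - [[2,0,0],[0,0,0],1]

```text
time_s: 3.75
tcp_pos: [0.5948, 0.0608, 0.0638]
ee_rot: [0.004, 1.57, -0.082]
wrist_force: [-2.5, -0.5, 4.8]
grip_width: 0.006
```

step_arm:
  rows:
    - [[1,0,0],[0,0,0],1]
    - [[2,0,0],[0,0,0],1]
    - [[3,0,0],[0,0,0],1]
    - [[3,0,0],[0,0,0],1]
    - [[3,0,0],[0,0,0],1]

```text
time_s: 4.25
tcp_pos: [0.5948, 0.0608, 0.0605]
ee_rot: [-0.026, 1.571, -0.113]
wrist_force: [-1.0, -0.4, 4.7]
grip_width: 0.003
```

Inlay 2 is giving at about 5 N. I'll press it to the stop.

step_arm:
  rows:
    - [[1,0,0],[0,0,0],1]
    - [[2,0,0],[0,0,0],1]
    - [[2,0,0],[0,0,0],1]
    - [[2,0,0],[0,0,0],1]
    - [[2,0,0],[0,0,0],1]

```text
time_s: 4.75
tcp_pos: [0.5949, 0.0608, 0.06]
ee_rot: [-0.022, 1.57, -0.108]
wrist_force: [-8.1, -1.7, 19.4]
grip_width: 0.007
```

```bash
python3 - <<'E'
from h import *
s=read_state();c=read_camera("wrist");V=w2c(c,s)
print(s["tcp_pos"],s["wrist_force"])
im=c["img"][:,:,::-1].copy(); cv2.imwrite("pics/w2.png",im)
c=read_camera("top");cv2.imwrite("pics/t2.png",cv2.resize(c["img"][125:255,240:410,::-1],None,fx=4.4,fy=4.4,interpolation=cv2.INTER_CUBIC))
E
```

```text
[0.59490203 0.06077406 0.05997974] [-8.12472071 -1.68406322 19.37219934]
```

View pics/w2.png

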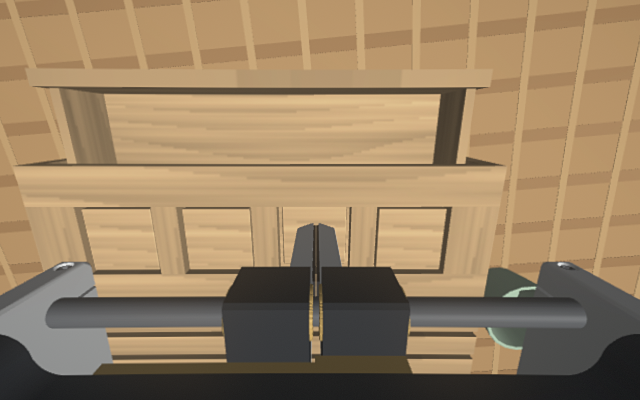

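View pics/t2.png

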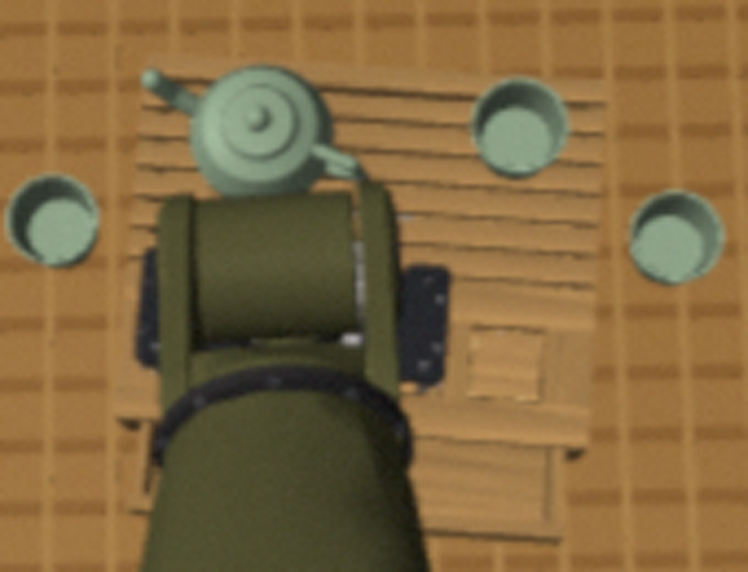

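The drawer has sprung ajar (front board's inner edge near row 88, tray's front edge near row 165, in the wrist view). I'll lift straight off and measure the gap.

step_arm:
  rows:
    - [[-10,0,0],[0,0,0],1]
    - [[-40,0,0],[0,0,0],1]
    - [[-60,0,0],[0,0,0],1]
    - [[-60,0,0],[0,0,0],1]
    - [[-60,0,0],[0,0,0],1]

```text
time_s: 5.35
tcp_pos: [0.5944, 0.0608, 0.1177]
ee_rot: [3.124, 1.57, 3.038]
wrist_force: [-0.2, -0.5, -0.1]
grip_width: 0.001
```

```bash
python3 - <<'E'
from h import *
s=read_state();c=read_camera("wrist");V=w2c(c,s)
print(s["tcp_pos"],s["wrist_force"])
np.savez("w3.npz",V=V,p=s["tcp_pos"])
im=c["img"][:,:,::-1].copy(); cv2.imwrite("pics/w3.png",cv2.resize(im[60:260],None,fx=1.25,fy=2.5,interpolation=cv2.INTER_CUBIC))
E
```

```text
[0.59438816 0.06083062 0.11770856] [-0.24617731 -0.540567   -0.08130115]
```

View pics/w3.png

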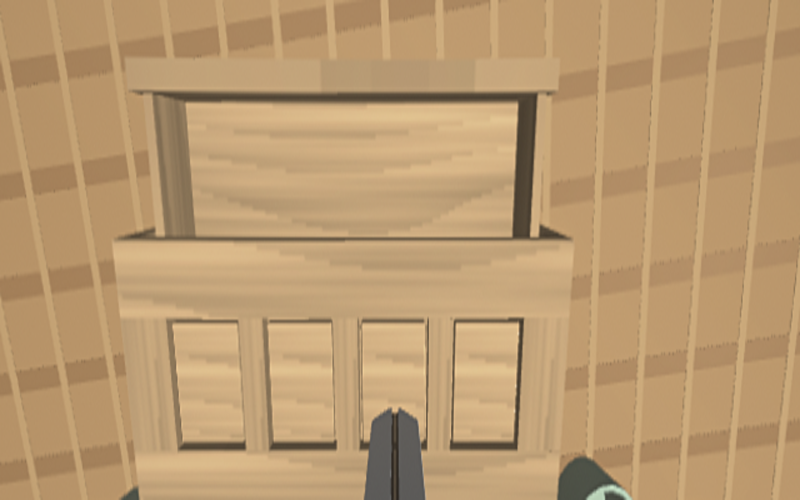

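```bash
python3 - <<'E'
from h import *
V=np.load("w3.npz")["V"];c=read_camera("wrist")
f=lambda q:np.array(q,float)/[1.25,2.5]+[0,60]-[.1,.3]
rim=cast(c,V,f([(132,93),(558,92)]),.058);edge=cast(c,V,f([(115,239),(573,239)]),.07)
print(rim.round(4),edge.round(4))
m=rim.mean(0)[:2];e=edge.mean(0)[:2];d=edge[1]-edge[0];th=np.arctan2(-d[0],d[1]);u=np.array([np.cos(th),np.sin(th)])
gap=(e-m)@u;print(np.degrees(th),"gap",gap,np.linalg.norm(d))
dr=rim[1]-rim[0];print("rim ang",np.degrees(np.arctan2(-dr[0],dr[1])),np.linalg.norm(dr))
g=m+u*(gap/2-.002) ;print("target",g); plan([*g,.10],Rt(th)[0])
E
```

```text
[[ 0.4838 -0.0997  0.058 ]
 [ 0.5071  0.1742  0.058 ]] [[ 0.5281 -0.1149  0.07  ]
 [ 0.5538  0.1802  0.07  ]]
-4.973393140081353 gap 0.045673592916315946 0.29625573076748835
rim ang -4.860737369408868 0.27494218248634555
target [0.51624645 0.03545951]
shift mm [ 17.1 -32.  -75.3]
rotvec [ 0.     -0.0022  0.0002]
```

step_arm:
  rows:
    - [[0,-15,-35],[0,0,0],1]
    - [[5,-32,-70],[0,0,0],1]
    - [[15,-32,-75],[0,0,0],1]
    - [[35,-32,-75],[0,0,0],1]
    - [[35,-32,-75],[0,0,0],1]

```text
time_s: 5.95
tcp_pos: [0.5159, 0.0355, 0.0808]
ee_rot: [-3.066, 1.566, 3.131]
wrist_force: [-0.1, 0.2, 0.4]
grip_width: 0.007
```

```bash
python3 - <<'E'
from h import *
s=read_state();c=read_camera("wrist")
print(s["tcp_pos"],s["wrist_force"])
im=c["img"][:,:,::-1].copy(); cv2.imwrite("pics/w4.png",im)
E
```

```text
[0.51588129 0.03546939 0.08081051] [-0.05602506  0.16303776  0.39106552]
```

View pics/w4.png

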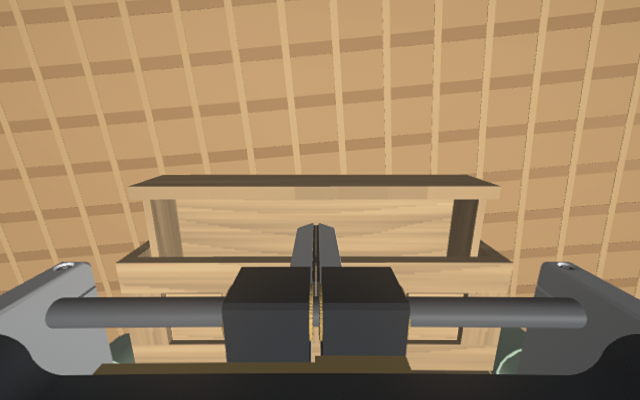

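The fingertips sit at about (317,225), between the rim (row 198) and the tray edge (row 258), over the gap. I'll lower them in.

step_arm:
  rows:
    - [[12,0,0],[0,0,0],1]
    - [[24,0,0],[0,0,0],1]
    - [[36,0,0],[0,0,0],1]
    - [[47,0,0],[0,0,0],1]
    - [[47,0,0],[0,0,0],1]
    - [[47,0,0],[0,0,0],1]

```text
time_s: 6.6
tcp_pos: [0.5172, 0.0355, 0.0363]
ee_rot: [-3.122, 1.57, 3.075]
wrist_force: [0.3, 0.8, -0.6]
grip_width: 0.007
```

step_arm:
  rows:
    - [[0,0,-6],[0,0,0],1]
    - [[0,0,-12],[0,0,0],1]
    - [[0,0,-18],[0,0,0],1]
    - [[0,0,-24],[0,0,0],1]
    - [[0,0,-30],[0,0,0],1]
    - [[0,0,-36],[0,0,0],1]
    - [[0,0,-42],[0,0,0],1]
    - [[0,0,-48],[0,0,0],1]

```text
time_s: 7.4
tcp_pos: [0.469, 0.0396, 0.0365]
ee_rot: [0.208, 1.571, 0.121]
wrist_force: [2.5, -0.6, 2.1]
grip_width: 0.003
```

step_arm:
  rows:
    - [[0,0,-5],[0,0,0],1]
    - [[0,0,-10],[0,0,0],1]
    - [[0,0,-14],[0,0,0],1]
    - [[0,0,-17],[0,0,0],1]
    - [[0,0,-17],[0,0,0],1]

```text
time_s: 7.9
tcp_pos: [0.452, 0.0411, 0.0363]
ee_rot: [-3.014, 1.57, -3.101]
wrist_force: [0.5, -0.5, -0.9]
grip_width: 0.007
```

step_arm:
  rows:
    - [[0,0,-1.5],[0,0,0],1]
    - [[0,0,-3],[0,0,0],1]
    - [[0,0,-4],[0,0,0],1]
    - [[0,0,-4],[0,0,0],1]

```text
time_s: 8.3
tcp_pos: [0.4517, 0.0411, 0.0369]
ee_rot: [0.054, 1.563, -0.033]
wrist_force: [23.9, -1.7, -16.8]
grip_width: 0.004
```

The force rose to 24 N with no more travel, so the drawer is at its stop. I'll ease off the board and lift out.

step_arm:
  rows:
    - [[0,0,3],[0,0,0],1]
    - [[0,0,8],[0,0,0],1]
    - [[0,0,16],[0,0,0],1]
    - [[0,0,16],[0,0,0],1]

```text
time_s: 8.7
tcp_pos: [0.4651, 0.0399, 0.0364]
ee_rot: [-2.644, 1.571, -2.731]
wrist_force: [-0.7, 0.5, 0.6]
grip_width: 0.007
```

step_arm:
  rows:
    - [[-20,0,0],[0,0,0],1]
    - [[-50,0,0],[0,0,0],1]
    - [[-95,0,0],[0,0,0],1]
    - [[-140,0,0],[0,0,0],1]
    - [[-160,0,0],[0,0,0],1]
    - [[-160,0,0],[0,0,0],1]

```text
time_s: 9.3
tcp_pos: [0.4653, 0.0401, 0.1991]
ee_rot: [0.101, 1.566, 0.014]
wrist_force: [0.1, -0.1, -1.2]
grip_width: 0.006
```

```bash
python3 - <<'E'
from h import *
s=read_state();c=read_camera("wrist");V=w2c(c,s)
print(s["tcp_pos"],s["wrist_force"]);np.savez("w5.npz",V=V)
im=c["img"][:,:,::-1].copy(); cv2.imwrite("pics/w5.png",im)
c=read_camera("top");cv2.imwrite("pics/t5.png",c["img"][:,:,::-1])
c=read_camera("scene");cv2.imwrite("pics/s5.png",cv2.resize(c["img"][120:300,160:440,::-1],None,fx=2.8,fy=2.8,interpolation=cv2.INTER_CUBIC))
E
```

```text
[0.46533818 0.04005371 0.1990915 ] [ 0.13557785 -0.07423452 -1.17519726]
```

View pics/w5.png

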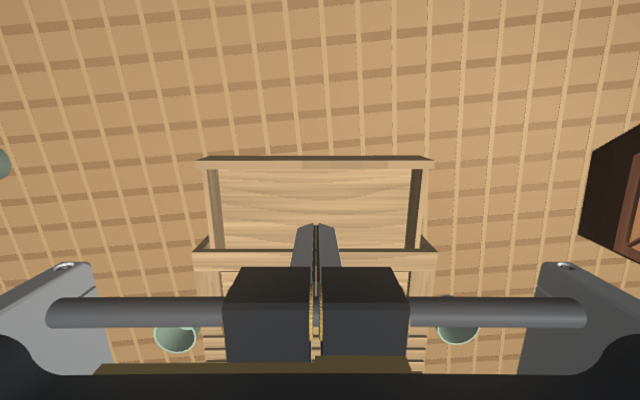

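View pics/t5.png

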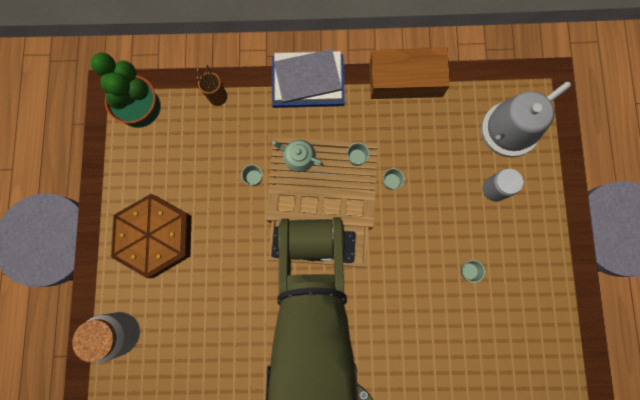

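View pics/s5.png

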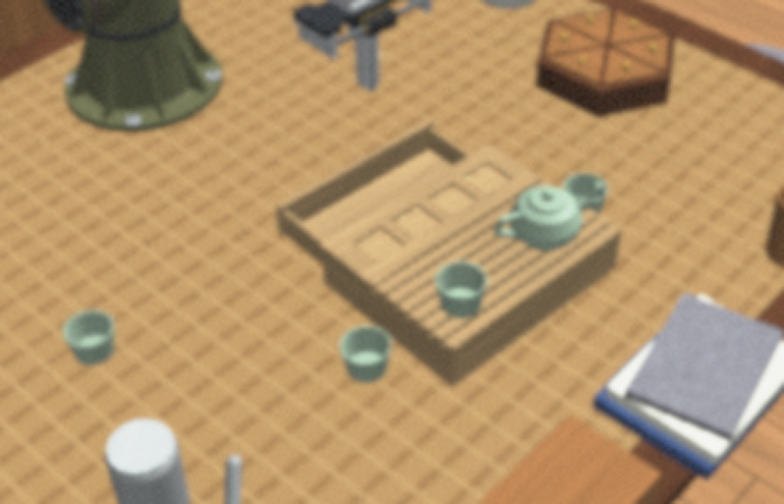

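The wrist view shows the drawer out, with its rim at about row 167 and the tray edge at about row 250. The objects have not moved in the top view. I'll measure the travel.

```bash
python3 - <<'E'
from h import *
V=np.load("w5.npz")["V"];c=read_camera("wrist")
im=cv2.imread("pics/w5.png");g=im.astype(int).sum(2)
for col in(240,270,380,400): print(col,[(r,g[r,col]) for r in range(153,174)],[(r,g[r,col]) for r in range(246,256)])
rim=cast(c,V,[(198,168),(432,167.5)],.058)[:,:2];e=cast(c,V,[(193,250),(437,250)],.07)[:,:2]
d=e[1]-e[0];th=np.arctan2(-d[0],d[1]);u=np.array([np.cos(th),np.sin(th)])
print("travel",(e.mean(0)-rim.mean(0))@u+.010, rim,e)
P=read_camera("top");a=cv2.imread("pics/top0.png");b=cv2.imread("pics/t5.png")
for n,(x,y) in dict(pot=(299,155),ct=(358,154),cl=(252,175),cr=(393,179),cf=(472,271),cad=(505,185),box=(150,236)).items():
    q=14 if n!="box" else 40
    t=a[y-q:y+q,x-q:x+q];w=b[y-q-4:y+q+4,x-q-4:x+q+4]
    print(n,np.array(cv2.minMaxLoc(cv2.matchTemplate(w,t,cv2.TM_CCOEFF_NORMED))[3])-4)
E
```

```text
240 [(153, np.int64(396)), (154, np.int64(391)), (155, np.int64(340)), (156, np.int64(226)), (157, np.int64(219)), (158, np.int64(227)), (159, np.int64(216)), (160, np.int64(297)), (161, np.int64(497)), (162, np.int64(493)), (163, np.int64(486)), (164, np.int64(483)), (165, np.int64(483)), (166, np.int64(485)), (167, np.int64(484)), (168, np.int64(486)), (169, np.int64(497)), (170, np.int64(499)), (171, np.int64(503)), (172, np.int64(510)), (173, np.int64(514))] [(246, np.int64(486)), (247, np.int64(479)), (248, np.int64(424)), (249, np.int64(231)), (250, np.int64(207)), (251, np.int64(235)), (252, np.int64(442)), (253, np.int64(538)), (254, np.int64(546)), (255, np.int64(545))]
270 [(153, np.int64(457)), (154, np.int64(488)), (155, np.int64(418)), (156, np.int64(232)), (157, np.int64(211)), (158, np.int64(224)), (159, np.int64(218)), (160, np.int64(291)), (161, np.int64(496)), (162, np.int64(492)), (163, np.int64(484)), (164, np.int64(485)), (165, np.int64(484)), (166, np.int64(485)), (167, np.int64(486)), (168, np.int64(485)), (169, np.int64(501)), (170, np.int64(509)), (171, np.in
[... 1154 characters left out ...]
int64(506)), (162, np.int64(503)), (163, np.int64(497)), (164, np.int64(497)), (165, np.int64(495)), (166, np.int64(495)), (167, np.int64(494)), (168, np.int64(500)), (169, np.int64(543)), (170, np.int64(538)), (171, np.int64(527)), (172, np.int64(519)), (173, np.int64(516))] [(246, np.int64(526)), (247, np.int64(526)), (248, np.int64(365)), (249, np.int64(212)), (250, np.int64(198)), (251, np.int64(224)), (252, np.int64(424)), (253, np.int64(487)), (254, np.int64(470)), (255, np.int64(468))]
travel 0.10855722601741984 [[ 0.42867541 -0.09393084]
 [ 0.45181144  0.17658833]] [[ 0.52545512 -0.11462706]
 [ 0.55139688  0.18011339]]
pot [0 0]
ct [0 0]
cl [0 0]
cr [0 0]
cf [0 0]
cad [0 0]
box [0 0]
```

```bash
python3 - <<'E'
from station import *
s=read_state();print(s["time_s"],s["wrist_force"],abs(s["dq"]).max()); print(finish_job())
E
```

```text
9.55 [ 0.23097635 -0.28212799  0.18377643] 0.008154373381808851
the job is handed in; nothing more can be done
None
```

The drawer is open to its stop, the hand is clear of it, and the job was handed in at 9.55 s.

- **Catch:** Inlay 2 was the first one I tried and it was the live one, so I did not touch the others. It gave at about 5 N and stopped at about 8 mm in, where the force reached 19 N. The drawer sprang ajar, with a measured gap of about 46 mm.
- **Drawer:** I put the closed fingertips behind the front board and drew the drawer out until it would move no further, at 24 N. I then eased off the board and lifted the hand about 160 mm.

Last checks:
- **Travel:** The drawer measures about 109 mm out from the wrist picture, against 110 mm at the stop. That agrees within the calibration, and the force rise at the end confirms it.
- **Objects:** The teapot, cups, caddy and candy box show no shift between the first and last top views.
- **Wrist force:** It read close to zero at hand-in, so the robot was touching nothing.
- **Disagreement:** The top and wrist cameras placed the tray about 4 mm apart in x. This was well inside the clearances I used.

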